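# Park the brass roller at the top of its sloped rest and lock it in

## Robot

A 7-joint arm with a two-finger parallel gripper is mounted at the origin on the work surface. World frame = base frame: x ahead of the robot, y to its left, z up, the work surface at z = 0. Lengths are in m, angles in rad, forces in N, time in s.
With the tool pointing down it reaches from about 0.4 to 0.85 m from the base axis. Payload 4.5 kg.
Tool frame: the origin (TCP) lies at the very end of the fingers, on their centre line; the grasp point (between the pads) lies 19 mm behind it (ctrl.pinch_z is the distance from the TCP to the grasp point, in m); z points along the fingers, y is the line along which they close (so a half turn about z gives the same grasp; the last joint's range is limited). The gripper opens to 85 mm and grips with 20 to 120 N. Pads are 22 mm wide; open, the fingers measure 114 mm over their backs; the gripper's body (76 mm by 85 mm) begins 54 mm behind the grasp point. The pads swing forward as they close: fully open they stand 13 mm farther back than shut.
Start: joints at [1.261, 0.689, -0.195, 1.565, 0.157, 0.902, -0.215], TCP at [0.211, -0.588, 0.231] pointing down, gripper open.
Joint ranges: [-3.01, 3.01], [-0.46, 2.08], [-1.47, 1.51], [0.13, 2.56], [-1, 4.14], [0.04, 2.09], [-2.66, 2.66]. Speed limits (rad/s): [2.57, 2.57, 3.14, 3.14, 3.14, 3.14, 3.14].

## Interface

Orientations are given as a unit quaternion [x, y, z, w].
In Python, from cell import status, optics, job_done, spotter, ctrl gives the robot as it stands. The module is installed in compiled form; this text tells all that it offers.
- The arm moves only by the tool play_rows, never from a script. Its argument "increments" is one flat list of numbers, 4 for each row, row after row: the shift along the world's x, y, z in cm, then the turn about the world's z in degrees. In form: [tx, ty, tz, twist, tx, ty, tz, twist, ...]. A call has 1 to 10 rows; each row is the pose to reach, as a shift and turn from the pose commanded when the call began; what a row does not reach only later rows make up. A row lasts 1/8 s, in which the tool goes at most 62.5 mm and 10.7 degrees, less where a joint would pass 70% of its speed; a pose out of reach is approached as far as the arm can. A call with a gripper value outside its range is refused whole. "fingers" is the gripper's target within -1 to 1 (fully open at 1, half-way at 0, shut at -1), set as the call begins (left out, the last holds). The fingers move at their own pace and stop on an object; "squeeze" is the grip in N (left out, the last holds). Time passes only in rows, so rows that repeat a pose let the fingers close. It gives the time, the measured TCP pose, the force, the opening and the grip force at its end, in the units of the state.
- status.state(): the state, without advancing time (a new reading comes with each control period).
- optics.capture(name): name is "side" or "top" or "wrist"; returns the picture (420x560x3 uint8, red, green, blue); there is no depth.
- optics.get_calibration(name): a dict with "K" (3x3 intrinsics, pixels), "k1" (the pictures are not rectified: a ray, as slopes to the right and down, at radius r is drawn at 1 + k1 r^2 times it, then the intrinsics apply), "T" (4x4, takes a point from camera to world coordinates); the wrist camera has in their place "tool_from_camera" (4x4, takes a point from camera to tool coordinates, whose origin is the TCP and whose axes are the flange's). Camera axes: x right, y down, z forward; pixel columns grow to the right and rows downward; lengths in m; the calibration is good to about 2 mm. A picture is of the moment at which its call begins: read the wrist's pose just before it. get_calibration takes no time and is no camera call.
- job_done(): hands the job in; it is judged then, once.
Trained networks look in the newest picture that a camera, given by its name, has taken for a name from the list of things; names that differ only in an ending like _2 or _b are one class to them, and where a whole thing is asked for, a point or a joint stands for the part that bears it (a point fixed in the world has none). Each returns a list of dicts, best first, with "p" (0 to 1); they miss things now and then, are a little off and sometimes report something else, mostly with a low value. They report only what shows in the picture. A call takes as long as a camera call. They do not tell look-alikes from the thing itself.
- spotter.search_frame(camera, label): "location" ([x, y, z] in m, in world coordinates, good to about 4 mm: the middle of the surface that is visible of it).
- spotter.cut_out(camera, label): "mask" (420x560 bool, what is visible of it).
The state is a dict: "clock": time; "q": joint angles; "qvel": joint speeds; "tau": joint torques, N m; "ee_pos": TCP position; "tcp_rot": TCP orientation; "wrist_force": force on the tool from outside, world axes, zero at the start; "moment": the same for the moment, N m; "grip_width": opening from 0.0 (shut) to 1.0 (fully open); "gripper_force": force on a finger pad.
Only numpy, scipy, OpenCV 4.12 (cv2) and the standard library are available. Lean on these libraries where they do the work, as an engineer would, in place of code of your own. Each camera call takes 0.05 s, during which the arm holds its last target. There are 200 camera calls.

## Task

With the fingertips, push the brass roller slowly up the wooden ramp, over the crest and home against the stop board at the top; do not shove it loose, lift it, or let it run back and off the foot of the ramp. Then push the red-knobbed keeper bolt all the way in behind the roller, and leave the other things on the bench where they stand.

Things in the scene. Friction and masses are not known exactly. Their poses are not given: they have to be found in the camera images.
- ramp: Fixed wooden ramp, 290 long, 116 wide. Origin under its middle, on the bench; x uphill along it, y to the left when looking uphill, z up. The lane between its side rails spans y -49 to 49. Foot: open edge at x -150, height 26, from where the surface falls 4 degrees to a valley at x -95, height 22; the roller starts there. Next comes the incline; the stop board closes the top (face x 124.5, top 95 high).
- incline: Frame of the ramp's incline, fixed to it: origin on the surface in the valley at mid width, x up along the incline, z square to its surface. It rises straight at 8 degrees from the valley to the crest (ramp x 65, height 44.5). The roller rolls back on it if let go. Side rails stand 14 above its surface, 9 thick.
- roller: Loose polished brass roller (slippery, friction about 0.25), a cylinder of diameter 50, length 90, 0.3 to 0.65 kg. Origin at its centre; its y axis is the roller's axle (lies across the ramp), the other axes turn as it rolls. Starts at the foot, in the valley.
- rest (a point): Where the roller's centre is when it lies home against the stop: ramp frame x 99.5, y 0, z 66. Behind the crest the surface drops gently (3 mm by this point), so that the roller stays here by itself.
- keeper (a joint): Travel of the keeper bolt, in m: 0 drawn out, grows as it slides along the ramp's +y, 0.036 fully in at its end stop (its tip then reaches 28 mm into the lane just behind the resting roller). Starts at 0 to 0.006. Moves with about 1.5 N of friction and stays where left.
- keeper_knob (a point): Centre of the bolt's upright red knob, 22 (ramp x) x 14 (ramp y) x 36 high, outside the rail on the ramp's -y side; drawn out it stands at ramp x 63.5, y -108, z 89. Under it: the brass bolt, 12 wide, its top 18 below this point, on a wooden guide block 34 wide, 60 high, reaching to y -124, with a low brass strip (top 72) either side of the bolt.
- paste_jar: Bystander: closed jar, diameter 60, 85 high. Origin under its centre.
- brass_weight: Bystander: brass weight with a knob, diameter 40, 55 high. Origin under its centre.
- mug: Bystander: blue mug, diameter 80, 90 high. Origin under its centre.
- paste_brush: Bystander: brush lying on the bench. Origin under its middle.
- cigar_box: Bystander: open wooden box, 130 x 190 x 50 high. Origin under its centre.
- gauge_ring: Bystander: steel ring, outer diameter 48, 12 high. Origin under its centre.
- wooden_bobbin: Bystander: wooden bobbin standing on end, diameter 48, 62 high. Origin under its centre.
Mind the look-alikes: they are no part of the job. Leave any purple or turquoise look-alike of the roller alone.

How it is judged:
By the outcome, as a careful person would: the job done as asked, in the order asked, and still so for the second after the job is handed in, with the robot touching nothing.
It also fails if it takes over 54 s, if anything falls off the work surface, if the arm or the gripper's body presses on something with over 40 N, if the wrist force passes 120 N, or if a joint passes its speed limit or range.

## Working session

There is one attempt and no reset: what is moved stays moved. The work goes in short steps, Python scripts to look and compute and a tool call to move; the robot and the scene stay as the last step left them, time stands still between calls to the robot, and variables do not carry over. Pictures are saved under pics/ and viewed, at most 11 in all, crops included, and the job is handed in when it is done.

Besides the shell and the picture viewer there is one more tool, called by a JSON object that holds its "op" and its "data", one argument or row to a line. play_rows: Moves the arm, as the interface text tells. Its arguments: {"type":"object","properties":{"increments":{"type":"array","items":{"type":"number"}},"fingers":{"type":"number"},"squeeze":{"type":"number"}},"required":["increments"]}

```bash
mkdir -p pics; python3 - <<'E'
from cell import status, optics, spotter, ctrl
import cv2, numpy as np
s=status.state(); print(s['clock'],s['ee_pos'],s['tcp_rot'],s['grip_width'],ctrl.pinch_z)
ims=[]
for c in ['side','top']:
    im=optics.capture(c); cv2.imwrite(f'pics/{c}0.png',im[:,:,::-1]); 
    k=optics.get_calibration(c); print(c,k['K'].round(1).tolist(),k['k1'],k['T'].round(3).tolist())
    for l in ['ramp','roller','keeper_knob','incline']:
        r=spotter.search_frame(c,l); print(l,[(np.round(d['location'],3).tolist(),round(d['p'],2)) for d in r[:4]])
E
```

```text
0.0 [ 0.210395  -0.5878302  0.2304914] [ 9.85254047e-01  1.71095324e-01 -2.38870481e-04 -8.91759121e-04] 1.0020384324521627 0.0187
side [[475.9, 0.0, 278.5], [0.0, 475.9, 212.3], [0.0, 0.0, 1.0]] 0.016697683788487138 [[-0.892, -0.308, 0.33, 0.067], [-0.451, 0.633, -0.629, 0.847], [-0.015, -0.71, -0.704, 1.0], [0.0, 0.0, 0.0, 1.0]]
ramp [([0.556, -0.048, 0.038], 0.64)]
roller [([0.26, 0.228, 0.042], 0.87), ([0.462, 0.239, 0.044], 0.83), ([0.281, 0.424, 0.045], 0.73)]
keeper_knob [([0.473, -0.071, 0.08], 0.42)]
incline []
top [[462.1, 0.0, 287.5], [0.0, 462.1, 211.0], [0.0, 0.0, 1.0]] -0.14048951370458143 [[0.013, -0.99, 0.137, 0.352], [-1.0, -0.012, 0.007, 0.012], [-0.005, -0.137, -0.991, 1.229], [0.0, 0.0, 0.0, 1.0]]
ramp [([0.564, -0.035, 0.04], 0.64)]
roller [([0.462, 0.225, 0.042], 0.86), ([0.266, 0.211, 0.042], 0.75), ([0.558, 0.085, 0.07], 0.67), ([0.288, 0.408, 0.046], 0.56)]
keeper_knob [([0.487, -0.072, 0.071], 0.42)]
incline []
```

View pics/top0.png

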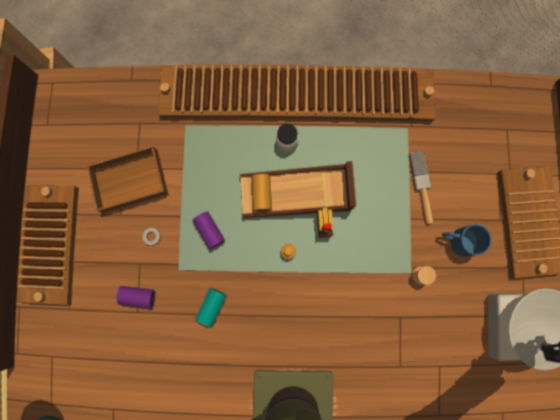

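View pics/side0.png

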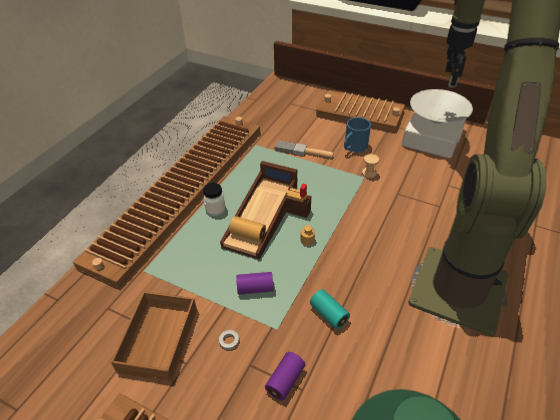

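The top view shows the ramp with its foot at left (~243,195) and the stop board at right (~351,187). The red knob is at (327,227). Four things look like the roller:
- Brass, top (262,194).
- Purple, top (208,230).
- Purple, top (135,297).
- Turquoise, top (211,308).

Only the brass one lies in the ramp's valley, so it's the one meant. I'll confirm that in an enlarged crop and use the same crop to fit the ramp.

```bash
python3 - <<'E'
import cv2, numpy as np
a=cv2.imread('pics/top0.png')[150:250,230:365]; b=cv2.imread('pics/side0.png')[150:265,210:325]
a=cv2.resize(a,None,fx=5.9,fy=5.9,interpolation=cv2.INTER_CUBIC); print(a.shape)
b=cv2.resize(b,None,fx=5.2,fy=5.2,interpolation=cv2.INTER_CUBIC); print(b.shape)
cv2.imwrite('pics/ca.png',a);cv2.imwrite('pics/cb.png',b)
E
```

```text
(590, 796, 3)
(598, 598, 3)
```

View pics/ca.png

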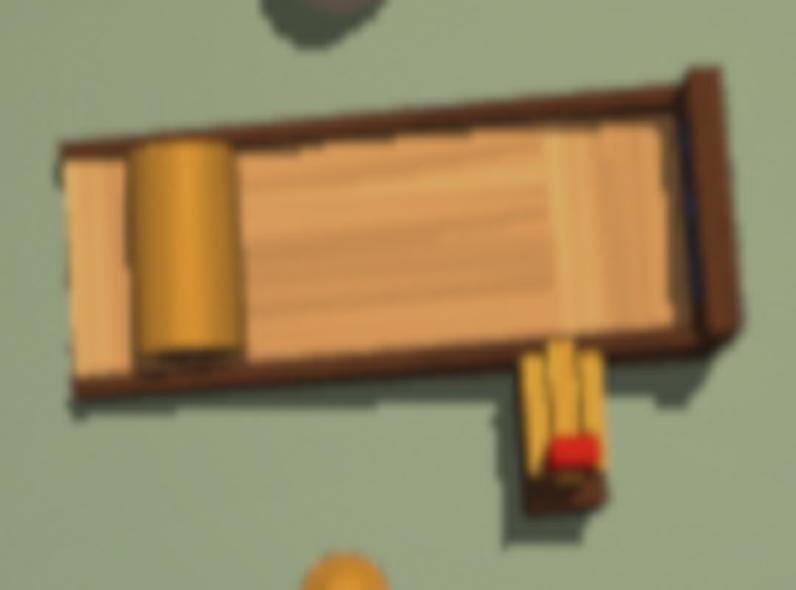

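View pics/cb.png

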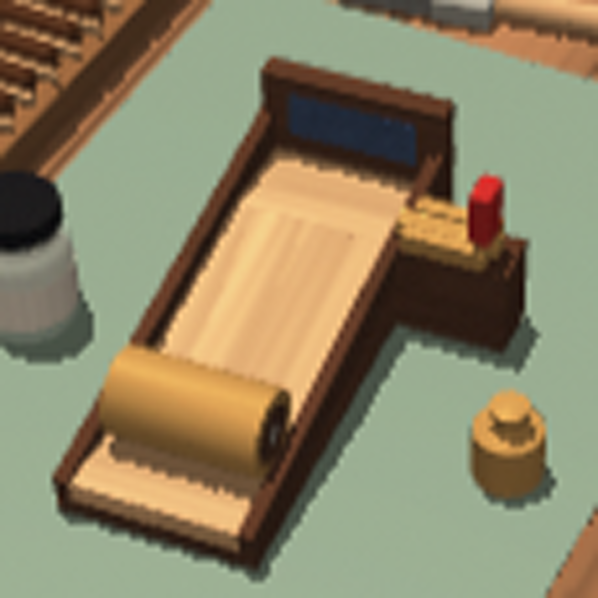

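```bash
cat > h.py <<'E'
import numpy as np, cv2
from scipy.optimize import least_squares
from cell import optics
cal={c:optics.get_calibration(c) for c in ('side','top')}
def proj(c,P):
    k=cal[c]; T=np.linalg.inv(k['T']); p=np.atleast_2d(P)@T[:3,:3].T+T[:3,3]
    s=p[:,:2]/p[:,2:]; s=s*(1+k['k1']*(s**2).sum(1,keepdims=True))
    return s@k['K'][:2,:2].T+k['K'][:2,2]
def r2w(pose,P):
    x,y,a=pose; R=np.array([[np.cos(a),-np.sin(a),0],[np.sin(a),np.cos(a),0],[0,0,1]])
    return np.atleast_2d(P)@R.T+[x,y,0]
E
python3 - <<'E'
from h import *
top=[((60,143),(-150,58,40)),((66,160),(-150,49,26)),((80,378),(-150,-49,26)),((687,68),(124.5,58,95)),((720,67),(140,58,95)),((742,325),(140,-58,95))]
side=[((265,70),(124.5,58,95)),((450,108),(124.5,-58,95)),((57,480),(-150,58,40)),((258,572),(-150,-58,0)),((75,485),(-150,49,26)),((246,537),(-150,-49,26)),((508,347),(46.5,-124,0))]
A=np.array([p for p,_ in top])/5.9+[230,150]; B=np.array([p for p,_ in side])/5.2+[210,150]
PA=np.array([q for _,q in top])/1e3; PB=np.array([q for _,q in side])/1e3
f=lambda v:np.r_[proj('top',r2w(v,PA))-A,proj('side',r2w(v,PB))-B].ravel()
r=least_squares(f,[.55,-.04,-1.57],loss='soft_l1',x_scale=[.01,.01,.05]); v=r.x; print(v.round(4),np.degrees(v[2])); print(f(v).reshape(-1,2).round(1).tolist())
np.save('pose.npy',v)
for n,m in(('top',A),('side',B)):
    pass
# per-camera fits
for nm,P,M in(('top',PA,A),('side',PB,B)):
    q=least_squares(lambda u:(proj(nm,r2w(u,P))-M).ravel(),v,loss='soft_l1',x_scale=[.01,.01,.05]).x; print(nm,q.round(4))
kt=np.array([574,450])/5.9+[230,150]; ks=np.array([487,180])/5.2+[210,150]
for k in (0,.006): 
    print(k,proj('top',r2w(v,[[.0635,-.108+k,.107]]))-kt,proj('side',r2w(v,[[.0635,-.108+k,.107]]))-ks)
# roller outline: centre at valley: 
for x in (-.1,-.095,-.09): print(x,proj('top',r2w(v,[[x,0,.048]])),(np.array([187,250])/5.9+[230,150]))
w=lambda *p:r2w(v,[p])[0].round(4)
print('valley',w(-.095,0,.047),'rest',w(.0995,0,.066),'knob',w(.0635,-.108,.089),'xdir',(w(1,0,0)-w(0,0,0)),'blockend',w(.0635,-.124,.06))
E
```

```text
[ 0.5687 -0.0073 -1.486 ] -85.13901457612288
[[-0.3, -0.3], [-0.6, 1.2], [-0.9, 0.7], [-0.3, -0.1], [0.2, -0.3], [0.8, 1.3], [-0.8, -0.6], [-0.4, 1.0], [-0.2, -4.2], [0.8, -0.6], [-0.2, -0.9], [-0.3, -1.0], [-0.1, 0.9]]
top [ 0.5698 -0.0078 -1.4885]
side [ 0.5672 -0.0054 -1.4836]
0 [[0.75348147 1.85544112]] [[1.62743455 0.90792816]]
0.006 [[ 0.550356   -0.58385419]] [[-0.37439576  0.40291165]]
-0.1 [[259.91567318 193.62784567]] [261.69491525 192.37288136]
-0.095 [[261.83598947 193.48905634]] [261.69491525 192.37288136]
-0.09 [[263.75659359 193.3503413 ]] [261.69491525 192.37288136]
valley [0.5606 0.0873 0.047 ] rest [ 0.5771 -0.1065  0.066 ] knob [ 0.4665 -0.0798  0.089 ] xdir [ 0.0847 -0.9965  0.    ] blockend [ 0.4505 -0.0811  0.06  ]
```

The crop confirms it: the brass roller lies in the valley, with its centre near top pixel (261.7,192.4). Uphill runs along world (0.085,-0.997). I'll move over the foot with the fingers half open across the lane.

{"op": "play_rows", "data": {
  "increments": [2.6,5.5,0,5.6,5.2,11,0,11.2,7.8,16.5,0,16.8,10.4,22,0,22.4,13,27.5,0,28,15.6,33,0,33.6,18.2,38.5,0,39.2,20.8,44,0,44.8,23.4,49.5,0,50.4,26,55,0,56],
  "fingers": 0
}}

```text
clock: 1.75
ee_pos: [0.4717, -0.0367, 0.2316]
tcp_rot: [0.789, 0.615, 0.0, 0.0]
wrist_force: [0.6, -0.3, 0.4]
grip_width: 0.5
gripper_force: 0.0
```

{"op": "play_rows", "data": {
  "increments": [2.6,5.5,0,5.6,5.2,11,0,11.2,7.8,16.5,0,16.8,8.5,18.3,-2,19.2,8.5,18.3,-5,19.2,8.5,18.3,-9,19.2,8.5,18.3,-12,19.2,8.5,18.3,-12,19.2]
}}

```text
clock: 2.75
ee_pos: [0.5542, 0.1439, 0.1095]
tcp_rot: [0.676, 0.737, -0.002, -0.001]
wrist_force: [-0.0, 0.2, 0.5]
grip_width: 0.498
gripper_force: 0.0
```

```bash
python3 - <<'E'
from h import *
from cell import status
from scipy.spatial.transform import Rotation as R
s=status.state(); print(s['clock'],s['ee_pos'],R.from_quat(s['tcp_rot']).as_matrix().round(3).tolist(),s['grip_width'],s['wrist_force'])
v=np.load('pose.npy'); print(r2w(v,[[-.15,0,.038]]))
a=optics.capture('side'); b=optics.capture('top')
c=np.hstack([cv2.resize(a[130:290,190:350],(400,400)),cv2.resize(b[130:240,200:310],(400,400))]); cv2.imwrite('pics/p1.png',c[:,:,::-1])
E
```

```text
2.75 [0.55423719 0.14387172 0.10953488] [[-0.086, 0.996, -0.004], [0.996, 0.086, -0.002], [-0.001, -0.004, -1.0]] 0.4981763908596315 [-0.02740576  0.19748997  0.51036955]
[[0.55597493 0.14211177 0.038     ]]
```

View pics/p1.png

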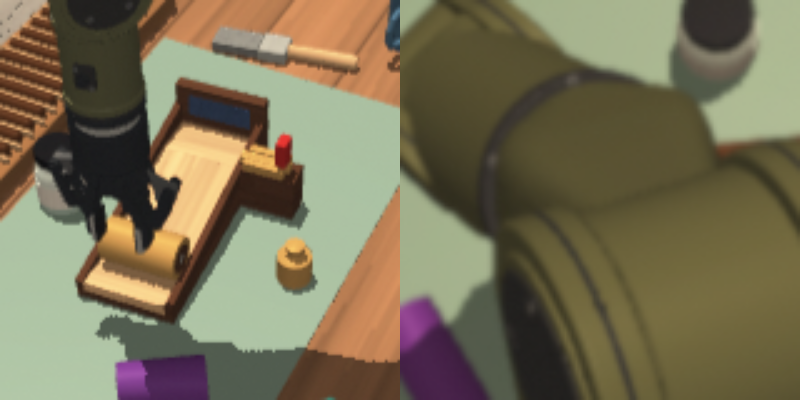

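The side view shows the half-open fingers over the foot, behind the roller, whose right end is at about (180,255). The top view is blocked by the arm. Next I'll lower and approach.

{"op": "play_rows", "data": {
  "increments": [0.2,0.2,-2,0,0.2,0.2,-4,0,0.2,0.2,-5.5,0,0.2,0.2,-6.8,0,0.2,0.2,-7.2,0,0.2,0,-7.2,0,0.2,-0.4,-7.2,0,0.2,-0.8,-7.2,0,0.2,-1.2,-7.2,0,0.2,-1.2,-7.2,0]
}}

```text
clock: 4.1
ee_pos: [0.5578, 0.1318, 0.0394]
tcp_rot: [0.677, 0.736, -0.0, 0.0]
wrist_force: [-0.4, 0.2, 0.4]
grip_width: 0.496
gripper_force: 0.0
```

```bash
python3 - <<'E'
from h import *
from cell import status
s=status.state(); print(s['clock'],s['ee_pos'],s['wrist_force'])
a=optics.capture('side')
c=cv2.resize(a[170:270,210:310],(600,600),interpolation=cv2.INTER_CUBIC); cv2.imwrite('pics/p2.png',c[:,:,::-1])
E
```

```text
4.1 [0.55780667 0.13181933 0.03942561] [-0.3609967   0.19908897  0.43395985]
```

View pics/p2.png

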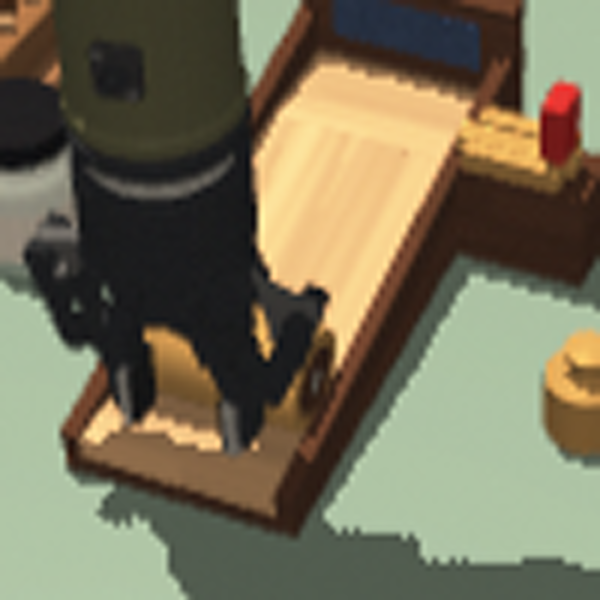

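The fingertips sit in the lane just behind the roller, the left one at about (130,415) and the right one at about (235,450). I'll start the slow push.

{"op": "play_rows", "data": {
  "increments": [0.05,-0.3,-0.1,0,0.1,-0.6,-0.2,0,0.15,-0.9,-0.3,0,0.2,-1.2,-0.26,0,0.25,-1.5,-0.22,0,0.3,-1.8,-0.17,0,0.3,-2.1,-0.13,0,0.35,-2.4,-0.09,0,0.35,-2.7,-0.05,0,0.4,-3.0,-0.01,0]
}}

```text
clock: 5.4
ee_pos: [0.5616, 0.1024, 0.0392]
tcp_rot: [0.676, 0.737, -0.0, -0.0]
wrist_force: [-0.1, 1.9, 0.6]
grip_width: 0.499
gripper_force: 0.9
```

{"op": "play_rows", "data": {
  "increments": [0.025,-0.3,0.04,0,0.05,-0.6,0.08,0,0.08,-0.9,0.13,0,0.1,-1.2,0.17,0,0.13,-1.5,0.21,0,0.15,-1.8,0.25,0,0.18,-2.1,0.3,0,0.2,-2.4,0.34,0,0.23,-2.7,0.38,0,0.25,-3.0,0.42,0]
}}

```text
clock: 6.65
ee_pos: [0.5642, 0.0723, 0.0434]
tcp_rot: [0.676, 0.737, 0.0, 0.0]
wrist_force: [-0.8, 2.1, 1.7]
grip_width: 0.501
gripper_force: 0.9
```

```bash
python3 - <<'E'
from h import *
from cell import status, spotter
s=status.state(); v=np.load('pose.npy')
a=optics.capture('side')
p=s['ee_pos']-[v[0],v[1],0]; c,n=np.cos(v[2]),np.sin(v[2]); print(s['clock'],'tcp ramp',(c*p[0]+n*p[1]).round(4),(-n*p[0]+c*p[1]).round(4),p[2],s['wrist_force'])
c=cv2.resize(a[165:265,210:310],(600,600),interpolation=cv2.INTER_CUBIC); cv2.imwrite('pics/p3.png',c[:,:,::-1])
E
```

```text
6.65 tcp ramp -0.0798 0.0023 0.043430434986739805 [-0.78011877  2.1427833   1.69154966]
```

View pics/p3.png

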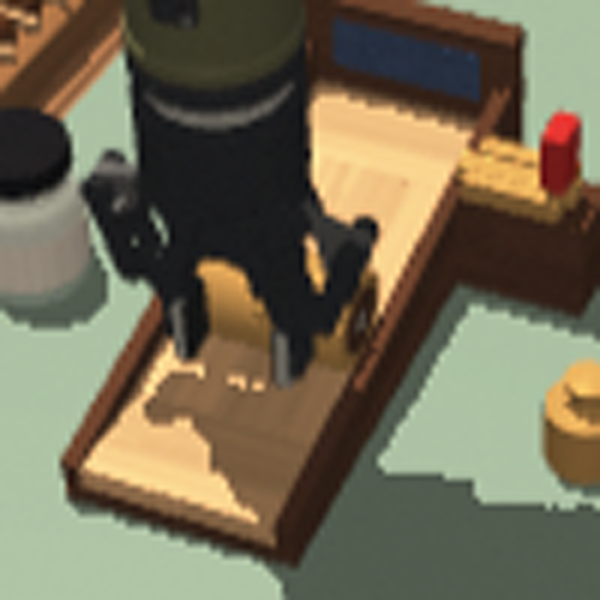

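The roller is moving up steadily with about 2 N on the tips, which show at (185,345) and (285,375). I'll continue.

{"op": "play_rows", "data": {
  "increments": [0.02,-0.3,0.04,0,0.04,-0.6,0.08,0,0.06,-0.9,0.13,0,0.08,-1.2,0.17,0,0.1,-1.5,0.21,0,0.12,-1.8,0.25,0,0.14,-2.1,0.3,0,0.16,-2.4,0.34,0,0.18,-2.7,0.38,0,0.2,-3.0,0.42,0]
}}

```text
clock: 7.95
ee_pos: [0.5662, 0.0424, 0.0476]
tcp_rot: [0.676, 0.737, 0.0, 0.0]
wrist_force: [0.1, 1.5, 0.6]
grip_width: 0.499
gripper_force: 0.9
```

{"op": "play_rows", "data": {
  "increments": [0.02,-0.3,0.04,0,0.04,-0.6,0.08,0,0.06,-0.9,0.13,0,0.08,-1.2,0.17,0,0.1,-1.5,0.21,0,0.12,-1.8,0.25,0,0.14,-2.1,0.3,0,0.16,-2.4,0.34,0,0.18,-2.7,0.38,0,0.2,-3.0,0.42,0]
}}

```text
clock: 9.2
ee_pos: [0.5681, 0.0124, 0.0518]
tcp_rot: [0.676, 0.737, -0.0, -0.0]
wrist_force: [0.6, 2.5, 0.4]
grip_width: 0.498
gripper_force: 0.9
```

{"op": "play_rows", "data": {
  "increments": [0.02,-0.3,0.04,0,0.04,-0.6,0.08,0,0.06,-0.9,0.13,0,0.08,-1.2,0.17,0,0.1,-1.5,0.21,0,0.12,-1.8,0.25,0,0.14,-2.1,0.3,0,0.16,-2.4,0.34,0,0.18,-2.7,0.38,0,0.2,-3.0,0.42,0]
}}

```text
clock: 10.45
ee_pos: [0.5702, -0.0177, 0.0561]
tcp_rot: [0.676, 0.737, 0.0, 0.0]
wrist_force: [-0.8, 2.4, -0.6]
grip_width: 0.499
gripper_force: 0.9
```

{"op": "play_rows", "data": {
  "increments": [0.015,-0.18,0.03,0,0.03,-0.36,0.05,0,0.045,-0.54,0.08,0,0.06,-0.72,0.1,0,0.08,-0.9,0.12,0,0.1,-1.08,0.15,0,0.11,-1.26,0.17,0,0.12,-1.44,0.19,0,0.14,-1.62,0.2,0,0.15,-1.75,0.2,0]
}}

```text
clock: 11.7
ee_pos: [0.5716, -0.0359, 0.0579]
tcp_rot: [0.676, 0.737, -0.001, 0.0]
wrist_force: [0.7, -0.6, 0.3]
grip_width: 0.496
gripper_force: 0.0
```

{"op": "play_rows", "data": {
  "increments": [0.01,-0.12,0,0,0.02,-0.24,0,0,0.03,-0.36,0,0,0.04,-0.48,0,0,0.05,-0.6,0,0,0.06,-0.75,-0.02,0,0.07,-0.9,-0.04,0,0.08,-1.05,-0.06,0,0.1,-1.2,-0.08,0,0.12,-1.4,-0.1,0]
}}

```text
clock: 12.95
ee_pos: [0.5729, -0.049, 0.057]
tcp_rot: [0.676, 0.737, 0.0, -0.0]
wrist_force: [-0.3, 0.3, -0.1]
grip_width: 0.5
gripper_force: 0.0
```

{"op": "play_rows", "data": {
  "increments": [0.01,-0.2,-0.02,0,0.03,-0.4,-0.04,0,0.05,-0.6,-0.06,0,0.07,-0.8,-0.08,0,0.08,-1.0,-0.1,0,0.1,-1.2,-0.12,0,0.11,-1.4,-0.13,0,0.12,-1.5,-0.14,0,0.13,-1.6,-0.15,0,0.14,-1.7,-0.15,0]
}}

```text
clock: 14.2
ee_pos: [0.5743, -0.066, 0.0555]
tcp_rot: [0.676, 0.737, 0.0, 0.0]
wrist_force: [-0.8, -0.9, 0.6]
grip_width: 0.502
gripper_force: 0.0
```

```bash
python3 - <<'E'
from h import *
from cell import status, spotter
s=status.state(); v=np.load('pose.npy')
a=optics.capture('side')
p=s['ee_pos']-[v[0],v[1],0]; c,n=np.cos(v[2]),np.sin(v[2]); print(s['clock'],'tcp ramp',(c*p[0]+n*p[1]).round(4),(-n*p[0]+c*p[1]).round(4),p[2],s['wrist_force'])
c=cv2.resize(a[145:245,220:320],(600,600),interpolation=cv2.INTER_CUBIC); cv2.imwrite('pics/p4.png',c[:,:,::-1])
E
```

```text
14.2 tcp ramp 0.0589 0.0006 0.05552947566248838 [-0.78382057 -0.92239569  0.57102187]
```

View pics/p4.png

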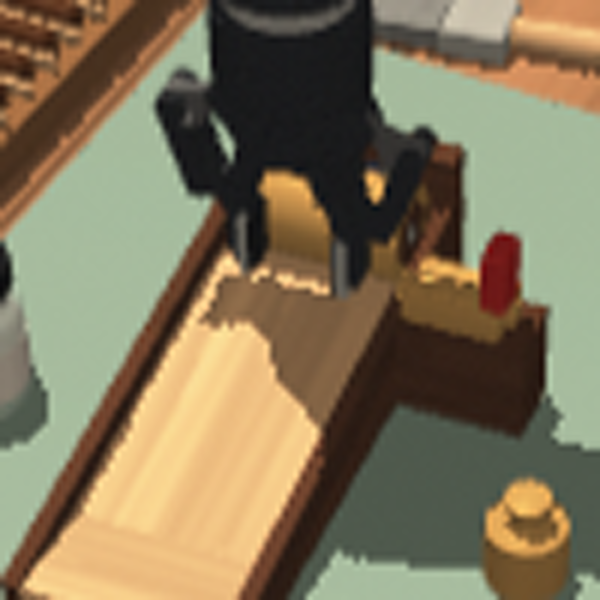

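The roller is over the crest, rear edge at about (300,250). I'll press gently until the tips touch it at home.

{"op": "play_rows", "data": {
  "increments": [0.01,-0.15,0,0,0.03,-0.3,0,0,0.04,-0.45,0,0,0.05,-0.55,0,0,0.05,-0.55,0,0]
}}

```text
clock: 14.88
ee_pos: [0.5746, -0.0693, 0.0555]
tcp_rot: [0.676, 0.737, 0.001, -0.001]
wrist_force: [-1.2, 5.2, -0.2]
grip_width: 0.496
gripper_force: 2.5
```

The tips met the roller at the expected place and 5 N built up, so it's home against the stop. I'll back off downhill, rise, close the fingers and go round to the knob's outer side.

{"op": "play_rows", "data": {
  "increments": [-0.02,0.2,0,0,-0.05,0.7,0,0,-0.15,1.6,0,0,-0.25,3.0,0,0,-0.25,3.0,2,0,-0.25,3.0,5,0,-0.25,3.0,8,0,-0.25,3.0,10.5,0,-0.25,3.0,10.5,0]
}}

```text
clock: 16.0
ee_pos: [0.5736, -0.0402, 0.1623]
tcp_rot: [0.676, 0.737, 0.002, 0.001]
wrist_force: [0.0, 0.8, -0.6]
grip_width: 0.5
gripper_force: 0.0
```

{"op": "play_rows", "data": {
  "increments": [-3,-1,0,0,-6.5,-2,0,0,-10,-3,0,0,-13,-3.8,0,0,-14.6,-4.2,0,0,-14.6,-4.2,0,0,-14.6,-4.2,0,0],
  "fingers": -1
}}

```text
clock: 16.88
ee_pos: [0.4274, -0.0828, 0.1603]
tcp_rot: [0.676, 0.737, 0.001, 0.0]
wrist_force: [0.4, -0.3, -0.5]
grip_width: 0.005
gripper_force: 0.0
```

```bash
python3 - <<'E'
from h import *
from cell import status, spotter
s=status.state(); v=np.load('pose.npy')
p=s['ee_pos']-[v[0],v[1],0]; c,n=np.cos(v[2]),np.sin(v[2]); print(s['clock'],'tcp ramp',(c*p[0]+n*p[1]).round(4),(-n*p[0]+c*p[1]).round(4),p[2],s['wrist_force'])
a=optics.capture('side'); b=optics.capture('top')
for q in ((.0995,0,.091),): print(proj('side',r2w(v,[q])),proj('top',r2w(v,[q])))
c=np.hstack([cv2.resize(x,(400,400),interpolation=cv2.INTER_CUBIC) for x in (a[140:240,220:320],b[150:250,265:365])]); cv2.imwrite('pics/p5.png',c[:,:,::-1])
E
```

```text
16.875 tcp ramp 0.0632 -0.1472 0.1602850164296733 [ 0.39906282 -0.31442312 -0.45916887]
[[274.83380883 173.34542715]] [[338.18780104 184.97689647]]
```

View pics/p5.png

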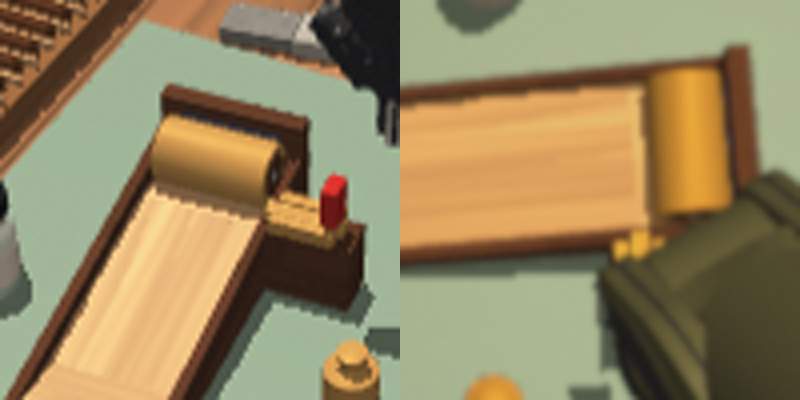

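The roller rests home: its centre in the top half is at about (690,140), as predicted, and it's parallel to the board. The knob is clear at (334,200) in the side half. Next I'll lower outside the knob and push the bolt in.

{"op": "play_rows", "data": {
  "increments": [0,0,-2.5,0,0,0,-5,0,0,0,-7,0,0,0,-7.8,0,0,0,-7.8,0,0.4,0.03,-7.8,0,0.8,0.07,-7.8,0,1.2,0.1,-7.8,0,1.6,0.13,-7.8,0,2.0,0.17,-7.8,0]
}}

```text
clock: 18.23
ee_pos: [0.4466, -0.0818, 0.0826]
tcp_rot: [0.676, 0.737, 0.0, 0.0]
wrist_force: [0.3, 0.4, 0.0]
grip_width: 0.001
gripper_force: 0.0
```

{"op": "play_rows", "data": {
  "increments": [0.25,0.02,0,0,0.5,0.04,0,0,0.75,0.06,0,0,1.0,0.08,0,0,1.25,0.1,0,0,1.5,0.12,0,0,1.75,0.15,0,0,2.0,0.17,0,0,2.25,0.19,0,0,2.5,0.21,0,0]
}}

```text
clock: 19.48
ee_pos: [0.4714, -0.0797, 0.0825]
tcp_rot: [0.676, 0.737, -0.0, -0.0]
wrist_force: [-1.4, -0.6, -1.2]
grip_width: 0.002
gripper_force: 0.8
```

```bash
python3 - <<'E'
from h import *
from cell import status
s=status.state(); v=np.load('pose.npy')
p=s['ee_pos']-[v[0],v[1],0]; c,n=np.cos(v[2]),np.sin(v[2]); print(s['clock'],'tcp ramp',(c*p[0]+n*p[1]).round(4),(-n*p[0]+c*p[1]).round(4),p[2],s['wrist_force'])
a=optics.capture('side')
cv2.imwrite('pics/p6.png',cv2.resize(a[140:240,230:330],(500,500),interpolation=cv2.INTER_CUBIC)[:,:,::-1])
E
```

```text
19.475 tcp ramp 0.0639 -0.1031 0.08247375540530909 [-1.39845065 -0.60378341 -1.22508186]
```

View pics/p6.png

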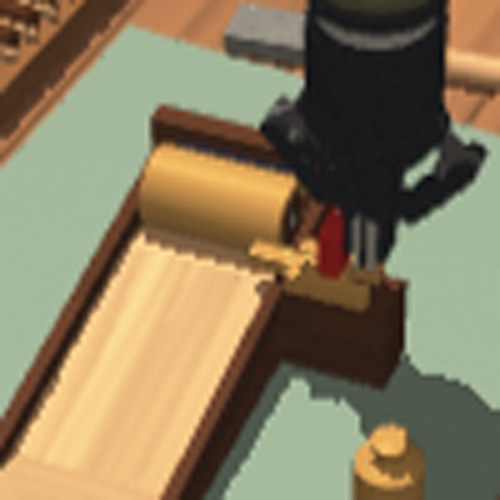

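The bolt is moving, with its tip entering the lane at (262,250) and the red knob at (333,245). I'll push on to the end stop.

{"op": "play_rows", "data": {
  "increments": [0.2,0.02,0,0,0.4,0.03,0,0,0.6,0.05,0,0,0.8,0.07,0,0,1.0,0.08,0,0,1.15,0.1,0,0,1.3,0.11,0,0,1.4,0.12,0,0,1.5,0.13,0,0,1.5,0.13,0,0]
}}

```text
clock: 20.78
ee_pos: [0.4841, -0.0787, 0.0825]
tcp_rot: [0.676, 0.737, -0.002, -0.001]
wrist_force: [-6.3, -1.1, 4.7]
grip_width: -0.003
gripper_force: 3.2
```

{"op": "play_rows", "data": {
  "increments": [0.15,0.01,0,0,0.3,0.02,0,0,0.3,0.02,0,0]
}}

```text
clock: 21.15
ee_pos: [0.4842, -0.0788, 0.0822]
tcp_rot: [0.676, 0.737, -0.004, -0.003]
wrist_force: [-11.7, -0.4, 7.9]
grip_width: -0.004
gripper_force: 5.6
```

{"op": "play_rows", "data": {
  "increments": [-0.3,-0.02,0,0,-1,-0.1,0,0,-2.5,-0.2,0,0,-4,-0.4,0,0,-4,-0.4,3,0,-4,-0.4,7,0,-4,-0.4,10,0,-4,-5,12,0,-5,-10,13,0,-5,-10,13,0]
}}

```text
clock: 22.4
ee_pos: [0.4394, -0.1831, 0.2131]
tcp_rot: [0.68, 0.734, -0.0, 0.002]
wrist_force: [0.6, 0.4, -0.7]
grip_width: 0.003
gripper_force: 0.0
```

```bash
python3 - <<'E'
from h import *
from cell import status
s=status.state(); v=np.load('pose.npy'); print(s['clock'],s['ee_pos'],s['wrist_force'])
a=optics.capture('side'); b=optics.capture('top')
print(proj('side',r2w(v,[[.0635,-.072,.107]])),proj('top',r2w(v,[[.0635,-.072,.107]])))
c=np.hstack([cv2.resize(x,(400,400),interpolation=cv2.INTER_CUBIC) for x in (a[140:240,220:320],b[150:250,265:365])]); cv2.imwrite('pics/p7.png',c[:,:,::-1])
E
```

```text
22.4 [ 0.43937764 -0.1830685   0.21310867] [ 0.57963841  0.36199767 -0.73156702]
[[293.34416137 182.51153596]] [[326.82228533 213.53937739]]
```

View pics/p7.png

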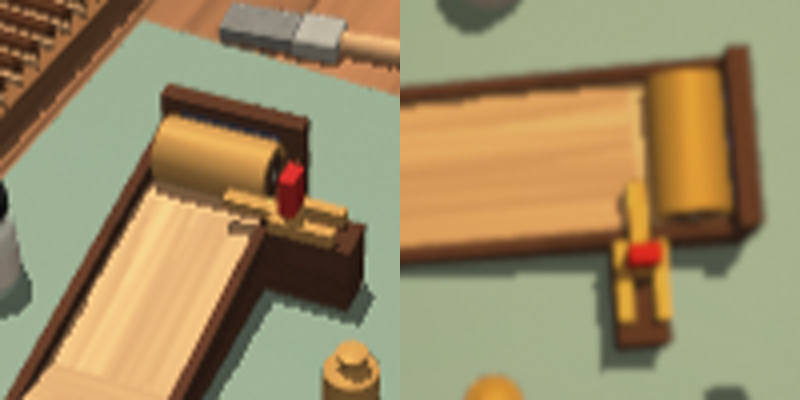

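The knob top is at (645,253) in the top half against a predicted (647,254), so the bolt is fully in. Its tip lies behind the roller, which is home, and the arm is clear.

```bash
python3 -c "
from cell import job_done; print(job_done())"
```

```text
the job is handed in; nothing more can be done
None
```

I pushed the brass roller slowly up the ramp until it lay home against the stop board, then pushed the keeper bolt fully in behind it. The job is handed in at about 22 s of the 54 s allowed; the arm touched nothing else that I know of, though I did not recheck the bystanders one by one.

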